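# Hook a tag plate under a hammer-head stud and bring its dot under the punch

### The arm

A 6-joint arm with a two-finger parallel gripper is mounted at the origin on the work surface. World frame = base frame: x ahead of the robot, y to its left, z up, the work surface at z = 0. Lengths are in mm, angles in rad, forces in N, time in s.
With the tool pointing down it reaches from about 350 to 775 mm from the base axis. Payload 7.3 kg.
Tool frame: the origin (TCP) lies at the centre of the arm's flange, where the gripper is bolted on; the fingertips stand 178 mm ahead of it and the grasp point (between the pads) lies 159 mm ahead of it; z points along the fingers, y is the direction in which the jaws open and shut (so a half turn about z gives the same grasp; the last joint's range is limited). The gripper opens to 92 mm and grips with 3 to 60 N. Pads are 19 mm wide; open, the fingers measure 130 mm over their backs; the gripper's body (75 mm by 190 mm) begins 47 mm behind the grasp point.
Start: joints at [-1.479, 0.342, 1.524, -0, 1.275, -0.146], TCP at [123.692, -510.224, 404.741] pointing down, gripper open.
Joint ranges: [-2.53, 2.53], [-0.77, 2.02], [0.04, 2.7], [-1, 4.14], [0.28, 2.66], [-3.11, 3.11]. Speed limits (rad/s): [2.57, 2.57, 3.14, 3.14, 3.14, 3.14].

### API

Orientations are given as [roll, pitch, yaw] about the fixed x, y, z axes, in that order (R = Rz(yaw) Ry(pitch) Rx(roll)).
In Python, from plant import get_obs, capture, close_job gives the robot as it stands. The module is installed in compiled form; this text tells all that it offers.
- The arm moves only by the shell command python3 -m pendant 'ROWS'. ROWS is JSON, a list of rows, each a list of 3 entries, a list of its own where there are three numbers: the shift along the tool's x, y, z in m, then the turn, a rotation vector about the tool's x, y, z in rad, then the finger opening in m, from 0 to 0.0918. In form: [[[tx, ty, tz], [wx, wy, wz], fingers], ...]. A call has 1 to 10 rows; each row is the pose to reach, as a shift and turn from the pose commanded when the call began, along the tool's axes at that moment; what a row does not reach only later rows make up. A row lasts 1/12 s, in which the tool goes at most 41.7 mm and 7.16 degrees, less where a joint would pass 70% of its speed; a pose out of reach is approached as far as the arm can. A call with a gripper value outside its range is refused whole. The fingers move at their own pace and stop on an object; the grip force is fixed at half the most. Time passes only in rows, so rows that repeat a pose let the fingers close. It gives the time, the measured TCP pose, the force and the opening at its end, in the units of the state.
- get_obs(): the state, without advancing time (a new reading comes with each control period).
- capture(name): name is "side" or "top" or "wrist"; returns a dict with "color" (420x560x3 uint8, red, green, blue), "mtx" (3x3 intrinsics, pixels), "dist" ([k1, k2, p1, p2, k3] as OpenCV has them; the pictures are not rectified), "rvec" (rotation vector, rad) and "tvec" (3), from world to camera coordinates, as OpenCV has them. Camera axes: x right, y down, z forward; pixel columns grow to the right and rows downward; lengths in mm; the calibration is good to about 2 mm. A picture is of the moment at which its call begins. There is no depth.
- close_job(): hands the job in, once; it reports no verdict.
The state is a dict: "time": time; "joint_positions": joint angles; "dq": joint speeds; "tau": joint torques, N m; "tool_pos": TCP position; "tcp_rot": TCP orientation; "contact_force": force on the tool from outside, world axes, zero at the start; "moment": the same for the moment, N m; "grip_width": finger opening in mm.
Only numpy, scipy, OpenCV 4.12 (cv2) and the standard library are available. Lean on these libraries where they do the work, as an engineer would, in place of code of your own. Each camera call takes 0.05 s, during which the arm holds its last target. There are 200 camera calls.

### The job

Put the slotted aluminium tag plate on the marking press's carriage: tilt it so that its slot passes over the wide head of the stud, then lay it flat in its nest under the head with its rib on the far side. Then slide the carriage until the black dot on the plate stands right under the punch point, and leave the other things on the table where they are.

Things in the scene. Friction and masses are not known exactly. Their poses are not given: they have to be found in the camera images.
- eye (a point): Centre of the loose tag plate's slot, half-way through the thickness. Bare aluminium, 5 mm thick, 62 mm wide, 160 mm long (x from -48 to +112 mm from here), 0.13 to 0.21 kg. The slot is a through opening, 64 mm (x) by 30 mm (y). x runs along the plate from slot to rib; z is up, out of the side with the rib. It starts flat on the table, rib up.
- rib (a point): Centre (half-way up) of the upright grip rib on the plate: 40 mm long along the plate's x, 12 mm thick along y, 36 mm tall above the plate; 84 mm in x from the slot centre on the centre line, 23 mm above the underside. Same axes as eye.
- dot (a point): Centre of the black dot, 12 mm across, on the plate's top face between slot and rib: on the centre line, 50 mm in x from the slot centre.
- stud (a point): Foot of the stud's axis on the carriage's deck, 36 mm above the table. z up; x points from the handle side (near the robot) to the column side, y left. Fixed steel neck 14 mm across. A seated plate has its slot centred here, its x along this x, flat on the deck. The deck spans x -106 to +122 mm, y +-46 mm.
- head (a point): Centre of the stud's bar-shaped head (hammer head): 76 mm along x, 16 mm along y, 16 mm thick, underside 30 mm and top 46 mm above the deck; axes of stud. The plate passes only tilted lengthwise some 20 to 35 degrees: low slot end in under the head's -x end, on towards the neck until the rib end of the slot clears the +x end; then level it and draw it back to the centre.
- nest (a point): Point on the deck's centre line at the nest's far end, 114 mm in x from the stud's axis. The nest is made of steel guides about 8 mm high that lean outwards (a funnel) and hold the seated plate to about 2 mm: one at each end (here and at -50 mm) and two along each side, beside the slot; none beside the rib.
- handle (a point): Centre of the grip part of the carriage's black upright handle, 92 mm towards -x from the stud axis and 27.5 mm above the deck: 22 mm (x) by 16 mm (y), top 46 mm above the deck, turned as stud. It moves with the carriage.
- carriage_body (a joint): Travel of the carriage on the press, m, 0 to 0.215, growing towards -y of stud (to the robot's right), where the punch is; it runs stiffly (about 3 N) and stays where it is left. The travel goes on past the punch.
- punch_point (a point): Lower point of the fixed steel punch, 14 mm above the top of a seated plate; axes of stud, 50 mm beyond the stud's line in x. The punch (8 mm thick, 22 mm from 87 mm above the table up) hangs from a grey arm 26 mm wide, 132 to 162 mm above the table, that reaches in from a column 50 mm wide at 146 to 190 mm in x.
- handset: Bystander, not to be disturbed: two-way radio standing upright, black, 36 x 56 x 112 mm plus aerial; origin at its underside.
- tape_roll: Bystander, not to be disturbed: grey roll of tape, 100 mm across, 48 mm high; origin at its underside.
- screwdriver: Bystander, not to be disturbed: screwdriver lying down; origin at its underside.
- wrench: Bystander, not to be disturbed: wrench lying down; origin at its underside.
- mug: Bystander, not to be disturbed: white mug, 80 mm across, 95 mm high; origin at its underside.
- flask: Bystander, not to be disturbed: steel drinking flask, 70 mm across, 210 mm high; origin at its underside.
- blank_tag: Bystander, not to be disturbed: plain aluminium blank without slot or rib, 90 x 55 x 5 mm; origin at its underside.

How it is judged (in metres and radians):
On the way:
1. the plate lies flat in its nest on the carriage, its slot around the stud's neck under the head, with the carriage still away from the punch (x of eye in the frame of stud between -0.006 and 0.006 m and y of eye in the frame of stud between -0.006 and 0.006 m and z of eye in the frame of stud between -0.002 and 0.006 m and angle between eye's own z axis and vertical below 0.07 rad and angle between the x axis of eye and the x axis of stud, either way round below 0.12 rad and horizontal distance between dot and punch_point above 0.03 m and x of rib in the frame of stud above 0.07 m), for 0.2 s.
At the end, for the whole second after the job is handed in: Plate flat on the deck (within 4 degrees, at most 3.5 mm above its seat), slot centred on the stud within 6 mm each way and within 7 degrees along the head, rib on the column side; punch point within 6 mm of the dot centre seen from above; carriage at rest (x of eye in the frame of stud between -0.006 and 0.006 m and y of eye in the frame of stud between -0.006 and 0.006 m and z of eye in the frame of stud between -0.002 and 0.006 m and angle between eye's own z axis and vertical below 0.07 rad and angle between the x axis of eye and the x axis of stud, either way round below 0.12 rad and horizontal distance between dot and punch_point below 0.006 m and velocity of joint carriage_body between -0.01 and 0.01 m/s and x of rib in the frame of stud above 0.07 m); the robot touches nothing.
It fails at once if one of the bystanders on the table is moved more than 30 mm (distance of any of handset, tape_roll, screwdriver, wrench, mug, flask, blank_tag from where it was at the start of the episode above 0.03 m).
It also fails if it takes over 58 s, if anything falls off the work surface, if the arm or the gripper's body presses on something with over 40 N, if the wrist force passes 120 N, or if a joint passes its speed limit or range.

## Working session

There is one attempt and no reset: what is moved stays moved. The work goes in short steps, Python scripts to look and compute and a shell command to move; the robot and the scene stay as the last step left them, time stands still between calls to the robot, and variables do not carry over. Pictures are saved under pics/ and viewed, about 8 in all and at most 12, crops included, and the job is handed in when it is done.

```bash
mkdir -p pics
python3 - <<'E'
from plant import get_obs,capture
import cv2,pickle
print(get_obs())
for n in ["top","side","wrist"]:
    c=capture(n); pickle.dump(c,open(f"{n}0.pkl","wb"))
    cv2.imwrite(f"pics/{n}0.png",c["color"][:,:,::-1]); print(n,c["mtx"].tolist(),c["dist"],c["rvec"],c["tvec"])
E
```

```text
{'time': 0.0, 'joint_positions': array([-1.47903323e+00,  3.42718326e-01,  1.52505818e+00,  1.28839905e-05,
        1.27541156e+00, -1.45979030e-01]), 'dq': array([-2.53928358e-03,  5.69645779e-04, -4.27118366e-05, -1.72121395e-03,
       -3.66343471e-05,  2.80118511e-04]), 'tau': array([ 2.74768363e-04, -4.31243134e+01, -2.44217330e+01,  7.18441908e-02,
        5.60308888e-02, -1.06371911e-04]), 'tool_pos': array([ 123.66231691, -510.07396859,  404.03266753]), 'tcp_rot': array([-3.14001601e+00, -2.44258226e-04,  2.37738178e-01]), 'contact_force': array([0.01353046, 0.87547096, 0.49864821]), 'moment': array([-0.01332164, -0.00336111, -0.04715367]), 'grip_width': 91.53147356140504}
top [[439.6431902086424, 0.0, 263.6096953853094], [0.0, 439.6431902086424, 209.44381506886063], [0.0, 0.0, 1.0]] [-0.08619689  0.          0.          0.          0.        ] [ 2.14093057 -2.19530715  0.07695137] [  58.2881024   500.38234772 1173.15691803]
side [[469.2434827715516, 0.0, 280.6724163003462], [0.0, 469.2434827715516, 212.30582971648644], [0.0, 0.0, 1.0]] [-0.1338409  0.         0.         0.         0.       ] [ 0.12584985 -2.82220067  1.28986882] [ 508.75028027   51.62530303 1573.05769925]
wrist [[312.452429827036, 0.0, 279.2806390491689], [0.0, 312.452429827036, 205.4919689921906], [0.0, 0.0, 1.0]] [-0.06623835  0.          0.          0.          0.        ] [-2.27693915  1.79124713  0.2695154 ] [-525.24487758  -35.95410203  391.9551713 ]
```

View pics/top0.png

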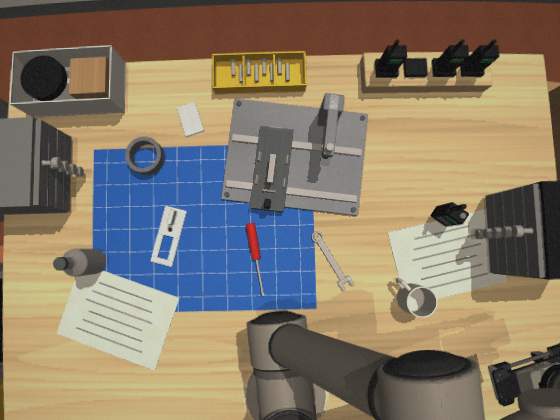

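View pics/side0.png

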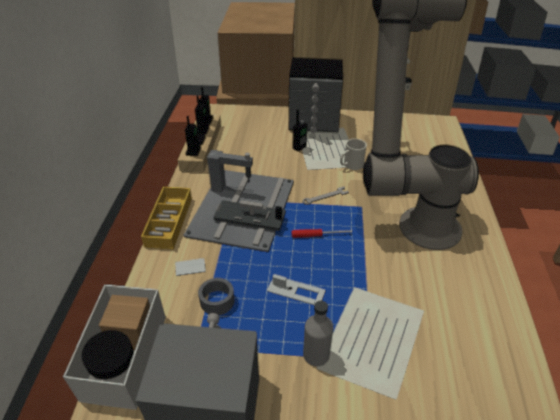

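```bash
cat > h.py <<'E'
import cv2,numpy as np,pickle
from scipy.spatial.transform import Rotation as Ro
def ray(c,uv):
    n=cv2.undistortPoints(np.array(uv,float).reshape(-1,1,2),c["mtx"],c["dist"]).reshape(-1,2)
    R=cv2.Rodrigues(np.array(c["rvec"],float))[0];t=np.array(c["tvec"],float).ravel()
    return -R.T@t,np.c_[n,np.ones(len(n))]@R
def plane(c,uv,z):
    o,d=ray(c,uv); return o+d*((z-o[2])/d[:,2])[:,None]
def proj(c,P):
    return cv2.projectPoints(np.array(P,float).reshape(-1,1,3),np.array(c["rvec"],float),np.array(c["tvec"],float),c["mtx"],c["dist"])[0].reshape(-1,2)
def crop(c,u,v,w,h,k):
    return cv2.resize(c["color"][v:v+h,u:u+w,::-1],None,fx=k,fy=k,interpolation=cv2.INTER_CUBIC)
E
python3 - <<'E'
from h import *
c=pickle.load(open("top0.pkl","rb"))
a=crop(c,140,195,60,80,6);b=crop(c,220,90,150,130,4)
im=np.zeros((1010,600,3),np.uint8)
o=np.zeros((520,760,3),np.uint8); 
a=crop(c,145,200,45,70,7); b=crop(c,240,90,110,130,4)
o[:490,:315]=a;o[:520,320:760]=b
cv2.imwrite("pics/c1.png",o)
print(plane(c,[(165,245),(172,222),(272,165),(267,203)],0))
E
```

```text
[[411.69406658 322.20502798   0.        ]
 [475.18088535 302.04019296   0.        ]
 [627.8375411   19.5830659    0.        ]
 [521.37112563  36.24124659   0.        ]]
```

View pics/c1.png

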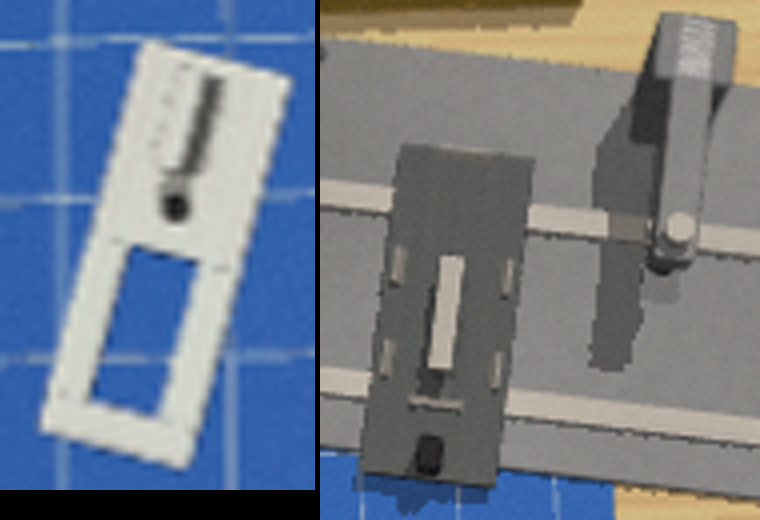

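```bash
cat > fit.py <<'E'
from h import *
from scipy.optimize import least_squares
def fit(c,loc,uv,x0):
    loc=np.array(loc,float);uv=np.array(uv,float)
    def w(p):
        q=loc.copy();C,S=np.cos(p[2]),np.sin(p[2])
        q[:,0]=p[0]+C*loc[:,0]-S*loc[:,1];q[:,1]=p[1]+S*loc[:,0]+C*loc[:,1];return q
    s=least_squares(lambda p:(proj(c,w(p))-uv).ravel(),x0,x_scale=[10,10,.1],loss="soft_l1")
    return s.x,(proj(c,w(s.x))-uv).round(1).tolist()
E
python3 - <<'E'
from fit import *
c=pickle.load(open("top0.pkl","rb"))
f=lambda P,k,u,v:[((a+.5)/k-.5+u,(b+.5)/k-.5+v) for a,b in P]
uv=f([(145,40),(292,80),(190,468),(40,430),(130,243),(200,262),(160,415),(90,403),(176,208)],7,145,200)
loc=[(112,31,5),(112,-31,5),(-48,-31,5),(-48,31,5),(32,15,5),(32,-15,5),(-32,-15,2.5),(-32,15,2.5),(50,0,5)]
print("plate",fit(c,loc,uv,[411,322,-.3]))
uv=f([(a-320,b) for a,b in [(400,145),(535,158),(495,488),(360,472),(443,256),(464,256),(450,370),(428,367)]],4,240,90)
loc=[(122,46,36),(122,-46,36),(-106,-46,36),(-106,46,36),(38,8,82),(38,-8,82),(-38,-8,82),(-38,8,82)]
p,r=fit(c,loc,uv,[600,30,-.1]);print("stud",p,r)
# punch estimates: arm centre line top z162
print(plane(c,f([(680-320,228),(700-320,20),(660-320,272)],4,240,90),162))
print(plane(c,f([(660-320,272)],4,240,90),55))
E
```

```text
plate (array([ 4.06311863e+02,  3.20332727e+02, -2.71691952e-01]), [[-0.2, -0.2], [0.1, -0.5], [-0.2, 0.2], [-0.2, -0.0], [-0.1, 0.1], [0.3, 0.0], [0.2, 0.7], [-0.1, -0.3], [0.2, 0.1]])
stud [ 6.04923114e+02  2.23976675e+01 -1.44906002e-01] [[0.2, -0.5], [-0.2, 0.0], [0.1, -0.1], [-0.1, -0.1], [-0.5, -0.4], [0.3, 0.3], [0.4, 0.3], [-0.2, 0.4]]
[[ 638.64525916 -120.88491494  162.        ]
 [ 769.53407034 -138.86125755  162.        ]
 [ 611.73685883 -107.62746077  162.        ]]
[[ 633.649136   -121.30167639   55.        ]]
```

The top view shows the plate with its slot at about (165,245) px and its rib end pointing away from the robot. The carriage head is at about (272,167) px, the handle at (267,203), and the punch off to its right near (330,148). The side view agrees. I'll move towards the plate now.

```bash
cat >> h.py <<'E'
def tcpR(o): return Ro.from_euler("xyz",o["tcp_rot"])
def need(pos,yaw,tilt=0):
    """shift+turn to TCP pos (mm), tool x along -heading yaw (half turned), tilt=plate rib end up"""
    from plant import get_obs
    o=get_obs();R=tcpR(o)
    T=Ro.from_euler("z",yaw)*Ro.from_euler("y",-tilt)*Ro.from_matrix(np.diag([-1.,1,-1]))
    s=R.inv().apply(np.array(pos)-o["tool_pos"])/1000;w=(R.inv()*T).as_rotvec()
    print("t%.2f"%o["time"],"pos",o["tool_pos"].round(1),"F",o["contact_force"].round(1),"grip %.1f"%o["grip_width"],"q",o["joint_positions"].round(2),"\n shift",s.round(4),"turn",w.round(4))
E
python3 -m pendant '[[[0.419,-0.217,0],[0,0,-1.2],0.0918],[[0.419,-0.217,0],[0,0,-1.2],0.0918],[[0.419,-0.217,0],[0,0,-1.2],0.0918],[[0.419,-0.217,0],[0,0,-1.2],0.0918],[[0.419,-0.217,0],[0,0,-1.2],0.0918],[[0.419,-0.217,0],[0,0,-1.2],0.0918],[[0.419,-0.217,0],[0,0,-1.2],0.0918],[[0.419,-0.217,0],[0,0,-1.2],0.0918],[[0.419,-0.217,0],[0,0,-1.2],0.0918],[[0.419,-0.217,0],[0,0,-1.2],0.0918]]'
python3 -c "
from h import *
need([487,298,330],-.2717)"
```

```text
time: 0.98
tool_pos: [439.3, -235.1, 404.6]
tcp_rot: [-3.141, 0.0, 1.444]
contact_force: [0.4, -1.5, 0.9]
grip_width: 91.9
t0.98 pos [ 439.3 -235.1  404.6] F [ 0.4 -1.5  0.9] grip 91.9 q [-0.65  0.29  1.6  -0.    1.25 -0.52] 
 shift [ 0.5348 -0.02    0.0746] turn [-2.0000e-04 -0.0000e+00 -1.4257e+00]
```

```bash
python3 -m pendant '[[[0.534,-0.02,0.02],[0,0,-1.4257],0.0918],[[0.534,-0.02,0.02],[0,0,-1.4257],0.0918],[[0.534,-0.02,0.02],[0,0,-1.4257],0.0918],[[0.534,-0.02,0.02],[0,0,-1.4257],0.0918],[[0.534,-0.02,0.02],[0,0,-1.4257],0.0918],[[0.534,-0.02,0.02],[0,0,-1.4257],0.0918],[[0.534,-0.02,0.02],[0,0,-1.4257],0.0918],[[0.534,-0.02,0.02],[0,0,-1.4257],0.0918],[[0.534,-0.02,0.02],[0,0,-1.4257],0.0918],[[0.534,-0.02,0.02],[0,0,-1.4257],0.0918]]' | head -2
python3 -c "
from h import *
need([487,298,330],-.2717)"
```

```text
time: 1.82
tool_pos: [477.5, 179.8, 388.9]
t1.82 pos [477.5 179.8 388.9] F [ 1.2  0.1 -0.5] grip 91.8 q [ 0.21  0.33  1.59 -0.    1.22 -0.91] 
 shift [0.0426 0.1107 0.0589] turn [-0.0002 -0.     -0.1758]
```

```bash
python3 -m pendant '[[[0.0426,0.1107,0.0589],[0,0,-0.1758],0.0918],[[0.0426,0.1107,0.0589],[0,0,-0.1758],0.0918],[[0.0426,0.1107,0.0589],[0,0,-0.1758],0.0918],[[0.0426,0.1107,0.0589],[0,0,-0.1758],0.0918],[[0.0426,0.1107,0.0589],[0,0,-0.1758],0.0918],[[0.0426,0.1107,0.0589],[0,0,-0.1758],0.0918]]' | head -2
python3 -c "
from h import *
from plant import capture
need([487,298,186],-.2717)
c=capture('wrist');pickle.dump(c,open('w1.pkl','wb'));cv2.imwrite('pics/w1.png',c['color'][:,:,::-1])
P=[(112,31,5),(112,-31,5),(-48,-31,5),(-48,31,5),(64,6,41),(104,6,41),(104,-6,41),(64,-6,41),(50,0,5)]
q=Ro.from_euler('z',-.2717).apply(P)+[406.3,320.3,0];print(proj(c,q).round(0).tolist())"
```

```text
time: 2.32
tool_pos: [488.0, 295.7, 329.8]
t2.32 pos [488.  295.7 329.8] F [ 0.1 -0.3  0.2] grip 92.1 q [ 0.41  0.49  1.5  -0.    1.15 -0.88] 
 shift [0.0015 0.0021 0.1438] turn [-0.0013 -0.0006 -0.0053]
[[312.0, 216.0], [252.0, 217.0], [247.0, 48.0], [316.0, 48.0], [289.0, 178.0], [289.0, 221.0], [276.0, 221.0], [275.0, 178.0], [282.0, 156.0]]
```

View pics/w1.png

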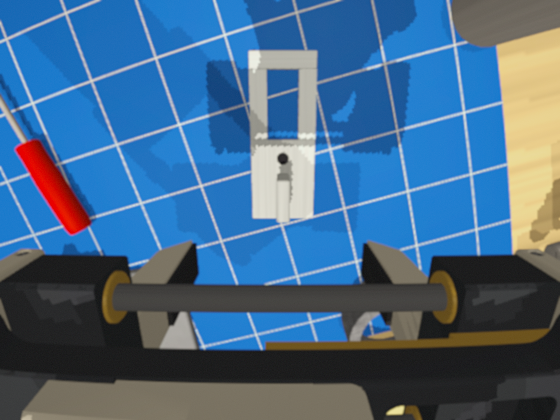

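The wrist view confirms the fit. The plate spans (249–317, 50–218) px, with the dot at (283,158) and the rib near (283,200), all within 2 px of the prediction. I'll go down and grip.

```bash
python3 -m pendant '[[[0.0015,0.0021,0.04],[0,0,-0.0053],0.0918],[[0.0015,0.0021,0.08],[0,0,-0.0053],0.0918],[[0.0015,0.0021,0.11],[0,0,-0.0053],0.0918],[[0.0015,0.0021,0.13],[0,0,-0.0053],0.0918],[[0.0015,0.0021,0.139],[0,0,-0.0053],0.0918],[[0.0015,0.0021,0.1433],[0,0,-0.0053],0.0918],[[0.0015,0.0021,0.1433],[0,0,-0.0053],0.0918],[[0.0015,0.0021,0.1433],[0,0,-0.0053],0.0],[[0.0015,0.0021,0.1433],[0,0,-0.0053],0.0],[[0.0015,0.0021,0.1433],[0,0,-0.0053],0.0]]'
python3 -m pendant '[[[0,0,0],[0,0,0],0],[[0,0,0],[0,0,0],0],[[0,0,0],[0,0,0],0],[[0,0,0],[0,0,0],0],[[0,0,0],[0,0,0],0]]'
cat > plan.py <<'E'
# 2D check: plate eye pose (x,z above deck of underside-mid..), tilt; min clearance to head/deck/guides
import numpy as np
def box(x0,x1,z0,z1,n=60):
    a=np.linspace(x0,x1,n);b=np.linspace(z0,z1,n)
    return np.r_[np.c_[a,0*a+z0],np.c_[a,0*a+z1],np.c_[0*b+x0,b],np.c_[0*b+x1,b]]
P=np.r_[box(-48,-32,-2.5,2.5),box(32,112,-2.5,2.5),box(64,104,2.5,38.5)]
obs={'head':(-38,38,30,46),'neck':(-7,7,0,46),'handle':(-103,-81,0,46),'gl':(-58,-50,0,8),'gr':(114,122,0,8),'deck':(-300,300,-50,0)}
def clr(x,z,th):
    C,S=np.cos(th),np.sin(th);Q=np.c_[x+C*P[:,0]-S*P[:,1],z+S*P[:,0]+C*P[:,1]]
    r={}
    for k,(a,b,c,d) in obs.items():
        dx=np.maximum(a-Q[:,0],Q[:,0]-b);dz=np.maximum(c-Q[:,1],Q[:,1]-d)
        s=np.where((dx>0)&(dz>0),np.hypot(dx,dz),np.maximum(dx,dz));r[k]=s.min()
    return r
def worst(x,z,th): r=clr(x,z,th);k=min(r,key=r.get);return r[k],k
if __name__=="__main__":
    # for each tilt grid find best path by widest-path search over (x,z,th)
    import heapq
    X=np.arange(-40,32,2.);Z=np.arange(2.5,92,2.);T=np.radians(np.arange(0,40,2.))
    G=np.array([[[worst(x,z,t)[0] for t in T] for z in Z] for x in X]); 
    s=(int(np.argmin(abs(X+10))),len(Z)-1,14);best={s:G[s]};par={};h=[(-G[s],s)]
    g=(int(np.argmin(abs(X-14))),3,0)
    while h:
        c,n=heapq.heappop(h);c=-c
        if n==g: break
        for d in np.ndindex(3,3,3):
            m=tuple(np.array(n)+d-1)
            if min(m)<0 or m[0]>=len(X) or m[1]>=len(Z) or m[2]>=len(T):continue
            v=min(c,G[m])
            if v>best.get(m,-99): best[m]=v;par[m]=n;heapq.heappush(h,(-v,m))
    print("bottleneck",best.get(g));n=g;L=[g]
    while n!=s: n=par[n];L.append(n)
    for n in L[::-1][::2]+[g]: print(X[n[0]],Z[n[1]],np.degrees(T[n[2]]).round(),G[n].round(1),worst(X[n[0]],Z[n[1]],T[n[2]])[1])
E
python3 plan.py
```

```text
time: 3.2
tool_pos: [487.7, 298.3, 188.4]
tcp_rot: [3.14, 0.002, 2.869]
contact_force: [-0.2, 0.0, -0.8]
grip_width: 76.3
time: 3.62
tool_pos: [487.2, 298.3, 186.9]
tcp_rot: [-3.142, 0.0, 2.869]
contact_force: [-0.4, -0.2, 0.4]
grip_width: 43.3
bottleneck -2.0
-10.0 90.5 28.0 23.6 head
-14.0 86.5 24.0 24.7 head
-18.0 82.5 20.0 25.0 head
-20.0 80.5 16.0 24.4 handle
-20.0 76.5 20.0 20.5 handle
-22.0 72.5 24.0 16.6 head
-24.0 68.5 28.0 13.6 handle
-24.0 64.5 28.0 13.1 head
-24.0 60.5 28.0 13.1 head
-24.0 56.5 28.0 13.1 head
-24.0 52.5 28.0 13.1 head
-24.0 48.5 28.0 13.1 head
-20.0 44.5 26.0 9.8 head
-16.0 40.5 28.0 7.3 head
-12.0 38.5 28.0 5.3 head
-8.0 38.5 30.0 4.6 gl
-4.0 36.5 32.0 5.3 head
0.0 36.5 32.0 5.3 head
4.0 36.5 32.0 5.3 head
8.0 36.5 32.0 5.3 head
12.0 36.5 28.0 4.8 head
14.0 32.5 24.0 4.6 head
14.0 28.5 20.0 5.2 head
14.0 24.5 16.0 6.1 head
12.0 20.5 12.0 4.8 head
8.0 16.5 8.0 6.7 head
4.0 12.5 4.0 6.2 gl
8.0 10.5 4.0 4.7 deck
12.0 10.5 2.0 3.6 gr
14.0 8.5 0.0 -2.0 gr
```

```bash
python3 -m pendant '[[[0,0,0],[0,0,0],0],[[0,0,0],[0,0,0],0],[[0,0,0],[0,0,0],0],[[0,0,0],[0,0,0],0],[[0,0,0],[0,0,0],0],[[0,0,0],[0,0,0],0],[[0,0,-0.02],[0,0,0],0],[[0,0,-0.05],[0,0,0],0],[[0,0,-0.08],[0,0,0],0],[[0,0,-0.1],[0,0,0],0]]'
python3 -c "
from h import *
from plant import capture
need([487,298,286],-.2717)
for n in ['side','wrist']:
  c=capture(n);pickle.dump(c,open(n+'2.pkl','wb'));cv2.imwrite('pics/%s2.png'%n,c['color'][:,:,::-1])
"
```

```text
time: 4.45
tool_pos: [487.4, 298.3, 289.2]
tcp_rot: [3.14, 0.002, 2.869]
contact_force: [1.1, 1.5, -1.7]
grip_width: 12.1
t4.45 pos [487.4 298.3 289.2] F [ 1.1  1.5 -1.7] grip 12.1 q [ 0.42  0.54  1.55 -0.    1.05 -0.88] 
 shift [ 0.0003 -0.0004  0.0032] turn [ 0.0012  0.0016 -0.0009]
```

View pics/wrist2.png

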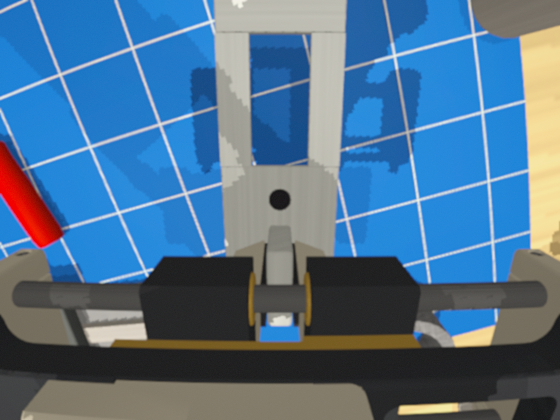

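```bash
cat > pnp.py <<'E'
from h import *
from plant import get_obs
def pose(c,loc,uv,o):
    ok,r,t=cv2.solvePnP(np.array(loc,float),np.array(uv,float),c["mtx"],c["dist"])
    e=cv2.projectPoints(np.array(loc,float),r,t,c["mtx"],c["dist"])[0].reshape(-1,2)-uv
    Rc=Ro.from_rotvec(np.ravel(c["rvec"]));p=Rc.inv().apply(t.ravel()-np.ravel(c["tvec"]));Rp=Rc.inv()*Ro.from_rotvec(r.ravel())
    R=tcpR(o);return p,Rp.as_euler("ZYX"),R.inv().apply(p-o["tool_pos"]),(R.inv()*Rp).as_rotvec(),e.round(1).tolist()
E
python3 - <<'E'
from pnp import *
c=pickle.load(open("wrist2.pkl","rb"))
loc=[(-32,-15,0),(-32,15,0),(32,-15,2.5),(32,15,2.5),(50,0,2.5),(-32,-31,2.5),(-32,31,2.5),(32,-31,2.5),(32,31,2.5)]
uv=[(249,33),(311,31),(250,165),(309,165),(280,199.5),(216,32),(345,32),(220.5,165),(340,165)]
for x in pose(c,loc,uv,get_obs()): print(np.array(x).round(3).tolist())
E
```

```text
[409.839, 321.513, 108.564]
[-0.274, -0.064, 0.031]
[82.485, 0.176, 181.472]
[-0.0, 3.083, -0.04]
[[0.2, -0.1], [0.1, 1.5], [0.7, -0.2], [0.0, 0.1], [-0.2, -0.4], [-0.6, -0.0], [0.2, -0.9], [-0.5, -0.2], [0.2, 0.2]]
```

```bash
cat >> h.py <<'E'
STUD=np.array([604.9,22.4,36.]);SY=-.1449
EYE=np.array([83,0,184.5])
def goal(x,z,deg,y=0,yaw=0):
    th=np.radians(deg)
    T=Ro.from_euler("z",SY+yaw)*Ro.from_euler("y",-th)*Ro.from_matrix(np.diag([-1.,1,-1]))
    e=STUD+Ro.from_euler("z",SY).apply([x,y,z]);return e-T.apply(EYE),SY+yaw,th
def where():
    from plant import get_obs
    o=get_obs();R=tcpR(o);e=o["tool_pos"]+R.apply(EYE);B=R*Ro.from_matrix(np.diag([-1.,1,-1]))
    a=Ro.from_euler("z",-SY)*B
    print("t%.2f"%o["time"],"eye in stud",Ro.from_euler("z",-SY).apply(e-STUD).round(1),"ypr",np.degrees(a.as_euler("ZYX")).round(1),"F",o["contact_force"].round(1),"M",o["moment"].round(2),"grip %.1f"%o["grip_width"])
E
python3 -c "
from h import *
where();need(*goal(-24,110,28));need(*goal(-24,130,0))"
```

```text
t4.55 eye in stud [-236.7  267.7   69.5] ypr [-7.3 -0.3  0.3] F [ 0.9  0.4 -2.7] M [ 0.04 -0.26 -0.01] grip 11.5
t4.55 pos [488.  298.6 290.5] F [ 0.9  0.4 -2.7] grip 11.5 q [ 0.42  0.54  1.55 -0.    1.05 -0.88] 
 shift [-0.1502 -0.2391 -0.0576] turn [-0.0272 -0.4822 -0.1261]
t4.55 pos [488.  298.6 290.5] F [ 0.9  0.4 -2.7] grip 11.5 q [ 0.42  0.54  1.55 -0.    1.05 -0.88] 
 shift [-0.2458 -0.2268 -0.0597] turn [ 0.0041  0.0058 -0.1277]
```

```bash
python3 -m pendant '[[[-0.005,-0.008,-0.03],[0,-0.03,0],0],[[-0.02,-0.03,-0.055],[-0.003,-0.1,-0.015],0],[[-0.04,-0.06,-0.0576],[-0.006,-0.16,-0.03],0],[[-0.06,-0.09,-0.0576],[-0.01,-0.22,-0.05],0],[[-0.08,-0.12,-0.0576],[-0.015,-0.28,-0.07],0],[[-0.1,-0.155,-0.0576],[-0.02,-0.34,-0.09],0],[[-0.12,-0.19,-0.0576],[-0.024,-0.4,-0.11],0],[[-0.137,-0.22,-0.0576],[-0.0272,-0.45,-0.126],0],[[-0.15,-0.239,-0.0576],[-0.0272,-0.482,-0.126],0],[[-0.15,-0.239,-0.0576],[-0.0272,-0.482,-0.126],0]]'
python3 -c "
from h import *
from plant import capture
where();need(*goal(-24,75,28))
a=[]
for n in ['side','wrist','top']:
  c=capture(n);pickle.dump(c,open(n+'3.pkl','wb'));a.append(c)
q=Ro.from_euler('z',SY).apply([(38,8,46),(38,-8,46),(-38,-8,46),(-38,8,46)])+STUD;print(proj(a[1],q).round(0).tolist(),proj(a[0],q).round(0).tolist())
o=np.hstack([crop(a[1],80,0,400,420,1),crop(a[0],190,130,125,140,3)]);print(o.shape);cv2.imwrite('pics/c3.png',o)
"
```

```text
time: 5.38
tool_pos: [567.7, 23.6, 342.8]
tcp_rot: [-3.136, 0.482, 2.994]
contact_force: [0.1, -0.0, -0.9]
grip_width: 11.8
t5.38 eye in stud [-25.   -5.2 104.9] ypr [ -0.1 -27.6  -0.3] F [ 0.1 -0.  -0.9] M [0.11 0.25 0.01] grip 11.8
t5.38 pos [567.7  23.6 342.8] F [ 0.1 -0.  -0.9] grip 11.8 q [-0.08  0.38  1.69 -0.06  0.58 -1.46] 
 shift [0.0142 0.0043 0.0263] turn [-0.0065 -0.0068 -0.0019]
[[295.0, 144.0], [275.0, 144.0], [273.0, 40.0], [299.0, 40.0]] [[240.0, 203.0], [241.0, 200.0], [263.0, 203.0], [262.0, 206.0]]
(420, 775, 3)
```

View pics/c3.png

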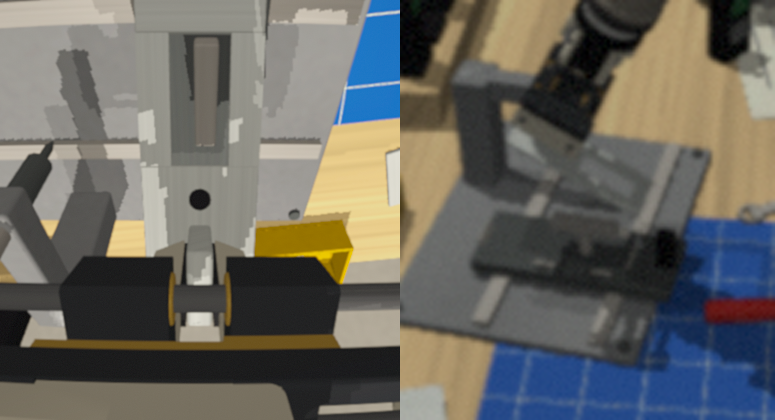

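The head shows through the slot at (274–299, 38–145) px, which is within 1 px of where it should be. The slot sits around it and the dot is unmoved in the grip, so there's been no slip. Next I'll work out the insertion waypoints.

```bash
python3 -c "
from h import *
where()
for g in [(-24,75,28),(-24,60,28),(-24,48.5,28)]: need(*goal(*g))" | grep -v pos
```

```text
t5.53 eye in stud [-27.   -1.  105.1] ypr [  0.1 -27.4  -0.2] F [ 1.5  0.6 -1.6] M [0.09 0.16 0.03] grip 11.8
 shift [0.013  0.0004 0.0273] turn [-0.0036 -0.0097  0.0008]
 shift [0.0199 0.0004 0.0406] turn [-0.0036 -0.0097  0.0008]
 shift [0.0252 0.0005 0.0508] turn [-0.0036 -0.0097  0.0008]
```

```bash
python3 -m pendant '[[[0.006,0.0002,0.013],[-0.003,-0.005,0],0],[[0.013,0.0004,0.0273],[-0.0036,-0.0097,0],0],[[0.0165,0.0004,0.034],[-0.0036,-0.0097,0],0],[[0.0199,0.0004,0.0406],[-0.0036,-0.0097,0],0],[[0.0225,0.0005,0.0455],[-0.0036,-0.0097,0],0],[[0.0252,0.0005,0.0508],[-0.0036,-0.0097,0],0],[[0.0252,0.0005,0.0508],[-0.0036,-0.0097,0],0]]' | tail -2
python3 -c "
from h import *
where()
for g in [(-16,40.5,28),(-8,38,30),(-2,37,31),(4,36.5,32),(12,36,28),(14,32.5,24)]: need(*goal(*g))" | grep -v pos
```

```text
contact_force: [-0.5, -0.8, -1.4]
grip_width: 12.1
t6.12 eye in stud [-23.3   0.3  48.9] ypr [  0.1 -28.1  -0. ] F [-0.5 -0.8 -1.4] M [0.15 0.3  0.  ] grip 12.1
 shift [-0.0028 -0.0004  0.011 ] turn [0.0003 0.0016 0.002 ]
 shift [-0.0022 -0.0004  0.0142] turn [ 0.0004 -0.0333  0.002 ]
 shift [-0.0037 -0.0004  0.0166] turn [ 0.0004 -0.0508  0.002 ]
 shift [-0.0055 -0.0004  0.0186] turn [ 0.0004 -0.0682  0.002 ]
 shift [-0.0254 -0.0004  0.0282] turn [0.0003 0.0016 0.002 ]
 shift [-0.0381 -0.0004  0.0384] turn [0.0002 0.0714 0.002 ]
```

```bash
python3 -m pendant '[[[-0.0014,-0.0004,0.0055],[0,0.0016,0.002],0],[[-0.0028,-0.0004,0.011],[0,0.0016,0.002],0],[[-0.0025,-0.0004,0.0126],[0,-0.016,0.002],0],[[-0.0022,-0.0004,0.0142],[0,-0.0333,0.002],0],[[-0.0037,-0.0004,0.0166],[0,-0.0508,0.002],0],[[-0.0055,-0.0004,0.0186],[0,-0.0682,0.002],0],[[-0.0055,-0.0004,0.0186],[0,-0.0682,0.002],0]]' | tail -2
python3 -c "
from h import *
from plant import capture
where()
for g in [(12,36,28),(14,32.5,24),(14,28.5,20),(14,24.5,16),(12,20.5,12)]: need(*goal(*g))
a=[]
for n in ['side','wrist']:
  c=capture(n);pickle.dump(c,open(n+'4.pkl','wb'));a.append(c)
o=np.hstack([crop(a[1],80,0,400,420,1),crop(a[0],190,130,125,140,3)]);cv2.imwrite('pics/c4.png',o)
" | grep -v pos
```

```text
contact_force: [0.8, 0.1, -1.1]
grip_width: 12.1
t6.70 eye in stud [ 5.5 -0.3 37.6] ypr [ -0.  -32.2   0. ] F [ 0.8  0.1 -1.1] M [ 0.2   0.3  -0.03] grip 12.1
 shift [-0.0179  0.0004  0.0113] turn [ 0.0002  0.0731 -0.0006]
 shift [-0.0299  0.0004  0.0225] turn [ 0.0002  0.143  -0.0006]
 shift [-0.0394  0.0004  0.0339] turn [ 0.0003  0.2128 -0.0006]
 shift [-0.0484  0.0004  0.046 ] turn [ 0.0003  0.2826 -0.0005]
 shift [-0.055   0.0004  0.0579] turn [ 3.000e-04  3.524e-01 -5.000e-04]
```

View pics/c4.png

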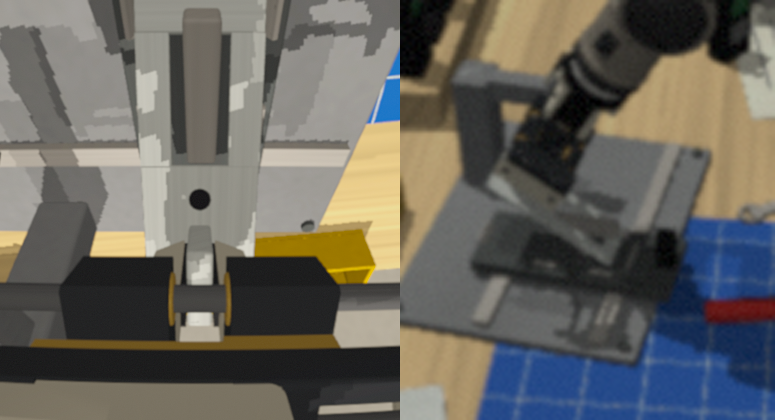

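The head now passes over the low end bar at (203,10). Its +x end is at row 163, just inside the slot's rib end at 165, and there's no contact force. I'll continue levelling.

```bash
python3 -m pendant '[[[-0.009,0.0004,0.0056],[0,0.0365,0],0],[[-0.0179,0.0004,0.0113],[0,0.0731,0],0],[[-0.024,0.0004,0.017],[0,0.108,0],0],[[-0.0299,0.0004,0.0225],[0,0.143,0],0],[[-0.0347,0.0004,0.0282],[0,0.178,0],0],[[-0.0394,0.0004,0.0339],[0,0.2128,0],0],[[-0.0439,0.0004,0.04],[0,0.2477,0],0],[[-0.0484,0.0004,0.046],[0,0.2826,0],0],[[-0.055,0.0004,0.0579],[0,0.3524,0],0],[[-0.055,0.0004,0.0579],[0,0.3524,0],0]]' | tail -2
python3 -c "
from h import *
where()
for g in [(8,16.5,8),(4,13,4),(1,9,1),(0,6,0),(0,3.5,0)]: need(*goal(*g))
" | grep -v pos
```

```text
contact_force: [-0.6, -0.5, -2.9]
grip_width: 11.7
t7.63 eye in stud [12.1 -0.  19.8] ypr [ -0.  -11.8   0. ] F [-0.6 -0.5 -2.9] M [ 0.08 -0.05  0.  ] grip 11.7
 shift [-0.0073  0.0002  0.0083] turn [ 0.0004  0.0662 -0.0007]
 shift [-0.0149  0.0002  0.0179] turn [ 0.0004  0.136  -0.0006]
 shift [-0.02    0.0002  0.0271] turn [ 0.0004  0.1884 -0.0006]
 shift [-0.0213  0.0002  0.0319] turn [ 0.0004  0.2058 -0.0006]
 shift [-0.0208  0.0002  0.0343] turn [ 0.0004  0.2058 -0.0006]
```

```bash
python3 -m pendant '[[[-0.0036,0.0002,0.0042],[0,0.033,0],0],[[-0.0073,0.0002,0.0083],[0,0.0662,0],0],[[-0.0111,0.0002,0.0131],[0,0.1,0],0],[[-0.0149,0.0002,0.0179],[0,0.136,0],0],[[-0.0175,0.0002,0.0225],[0,0.162,0],0],[[-0.02,0.0002,0.0271],[0,0.1884,0],0],[[-0.0207,0.0002,0.0295],[0,0.197,0],0],[[-0.0213,0.0002,0.0319],[0,0.2058,0],0],[[-0.0213,0.0002,0.0319],[0,0.2058,0],0],[[-0.0213,0.0002,0.0319],[0,0.2058,0],0]]' | tail -2
python3 -c "
from h import *
from plant import capture
where()
for g in [(0,3.5,0),(0,2.5,0)]: need(*goal(*g))
a=[]
for n in ['side','wrist','top']:
  c=capture(n);pickle.dump(c,open(n+'5.pkl','wb'));a.append(c)
o=np.hstack([crop(a[1],80,0,400,420,1),crop(a[0],190,130,125,140,3)]);cv2.imwrite('pics/c5.png',o)
" | grep -v pos
```

```text
contact_force: [-0.6, -0.7, -0.9]
grip_width: 11.9
t8.47 eye in stud [-0.9  0.4  6.7] ypr [-0.  -0.2  0. ] F [-0.6 -0.7 -0.9] M [ 0.06 -0.18  0.01] grip 11.9
 shift [-0.0014 -0.0003  0.0035] turn [ 0.0004  0.003  -0.0002]
 shift [-0.0014 -0.0003  0.0045] turn [ 0.0004  0.003  -0.0002]
```

View pics/c5.png

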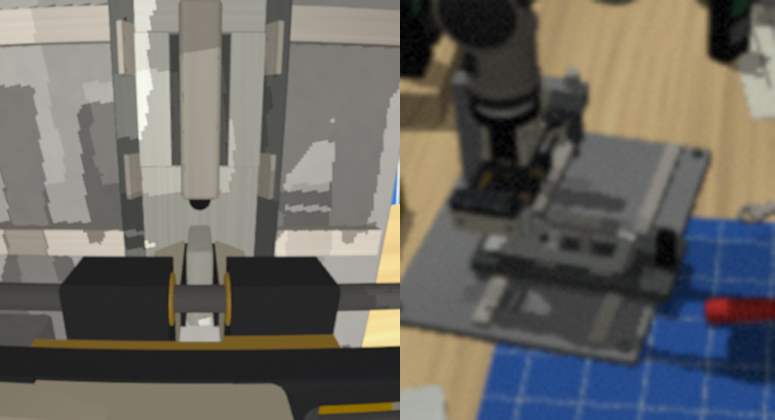

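The plate lies level between the side guides, with guides at u≈117–140 and 262–282 and plate edges at ≈133 and 267. The head is over the slot and force is near zero. I'll lower it the last few mm and release.

```bash
python3 -m pendant '[[[-0.001,-0.0003,0.0012],[0,0.003,0],0],[[-0.001,-0.0003,0.0024],[0,0.003,0],0],[[-0.001,-0.0003,0.0036],[0,0.003,0],0],[[-0.001,-0.0003,0.0045],[0,0.003,0],0],[[-0.001,-0.0003,0.0045],[0,0.003,0],0]]' | tail -2
python3 -c "
from h import *
where()"
```

```text
contact_force: [-0.0, 0.6, -0.9]
grip_width: 11.9
t9.03 eye in stud [-0.4  0.1  2.5] ypr [-0.  0.  0.] F [-0.   0.6 -0.9] M [ 0.07 -0.17 -0.03] grip 11.9
```

```bash
python3 -m pendant '[[[0,0,0.001],[0,0,0],0],[[0,0,0.002],[0,0,0],0],[[0,0,0.002],[0,0,0],0]]' | tail -2
python3 -c "
from h import *
where()"
```

```text
contact_force: [-5.0, -0.3, 9.3]
grip_width: 11.8
t9.28 eye in stud [-0.4  0.1  2.3] ypr [-0.  0.  0.] F [-5.  -0.3  9.3] M [ 0.02  0.67 -0.03] grip 11.8
```

```bash
python3 -m pendant '[[[0.001,0,0],[0,0,0],0],[[0.0015,0,0],[0,0,0],0],[[0.0015,0,0],[0,0,0],0]]' | tail -2
python3 -c "
from h import *
where()"
```

```text
contact_force: [2.2, -0.8, 6.4]
grip_width: 11.7
t9.53 eye in stud [-0.3  0.1  2. ] ypr [-0.  -0.2  0. ] F [ 2.2 -0.8  6.4] M [ 0.04  0.03 -0.02] grip 11.7
```

```bash
python3 -m pendant '[[[0,0,0],[0,0,0],0.06],[[0,0,0],[0,0,0],0.06],[[0,0,0],[0,0,0],0.06],[[0,0,0],[0,0,0],0.06],[[0,0,-0.01],[0,0,0],0.06],[[0,0,-0.03],[0,0,0],0.06],[[0,0,-0.06],[0,0,0],0.06],[[0,0,-0.09],[0,0,0],0.06],[[0,0,-0.11],[0,0,0],0.06],[[0,0,-0.11],[0,0,0],0.06]]'
python3 -c "
from h import *
from plant import capture
where()
a=[]
for n in ['side','wrist','top']:
  c=capture(n);pickle.dump(c,open(n+'6.pkl','wb'));a.append(c)
o=np.hstack([crop(a[1],80,0,400,420,1),crop(a[2],240,90,100,105,4)]);cv2.imwrite('pics/c6.png',o)
S=lambda P:Ro.from_euler('z',SY).apply(P)+STUD
print(proj(a[1],S([(50,0,5),(-48,31,5),(-48,-31,5),(112,31,5),(112,-31,5),(38,0,46),(-38,0,46)])).round(0).tolist())
"
```

```text
time: 10.37
tool_pos: [686.2, 10.6, 337.6]
tcp_rot: [3.141, 0.009, 2.997]
contact_force: [-0.3, -0.4, -0.1]
grip_width: 59.9
t10.37 eye in stud [  0.8   0.2 116.3] ypr [-0.  -0.5  0.1] F [-0.3 -0.4 -0.1] M [ 0.08 -0.11  0.  ] grip 59.9
[[280.0, 163.0], [318.0, 43.0], [241.0, 43.0], [313.0, 229.0], [247.0, 229.0], [280.0, 157.0], [280.0, 46.0]]
```

View pics/c6.png

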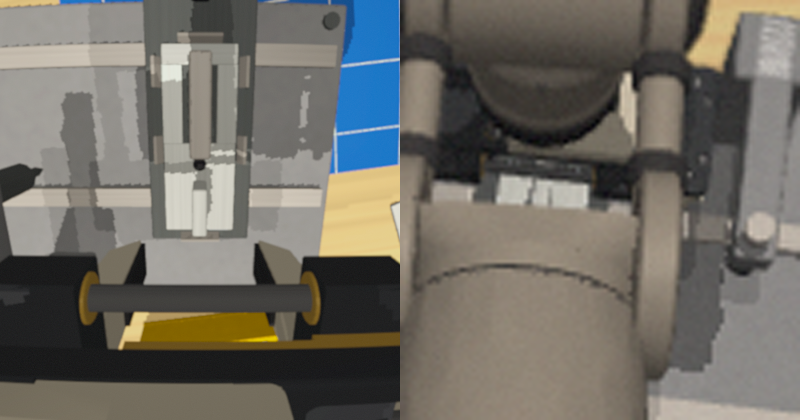

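The plate is seated. Its corners at (241,44), (318,44), (245,229) and (313,229) and the dot at (279,164) match the predicted seated pose to within 1–2 px. Next is the handle.

```bash
python3 -c "
from h import *
h=STUD+Ro.from_euler('z',SY).apply([-92,0,0]);h[2]=0
need(h+[0,0,290],SY);need(h+[0,0,226],SY)"
```

```text
t10.52 pos [685.1  10.6 330.7] F [-0.3 -0.7 -1.1] grip 59.8 q [-0.1   0.7   1.13  0.    1.32 -1.52] 
 shift [0.173  0.     0.0409] turn [ 0.0004 -0.0015 -0.0002]
t10.52 pos [685.1  10.6 330.7] F [-0.3 -0.7 -1.1] grip 59.8 q [-0.1   0.7   1.13  0.    1.32 -1.52] 
 shift [ 0.1729 -0.      0.1049] turn [ 0.0004 -0.0015 -0.0002]
```

```bash
python3 -m pendant '[[[0.02,0,0.005],[0,0,0],0.06],[[0.05,0,0.015],[0,0,0],0.06],[[0.085,0,0.03],[0,0,0],0.06],[[0.12,0,0.04],[0,0,0],0.06],[[0.15,0,0.041],[0,0,0],0.06],[[0.173,0,0.045],[0,0,0],0.06],[[0.173,0,0.065],[0,0,0],0.06],[[0.173,0,0.085],[0,0,0],0.06],[[0.173,0,0.1],[0,0,0],0.06],[[0.173,0,0.1049],[0,0,0],0.06]]'
python3 -m pendant '[[[0,0,0],[0,0,0],0],[[0,0,0],[0,0,0],0],[[0,0,0],[0,0,0],0],[[0,0,0],[0,0,0],0],[[0,0,0],[0,0,0],0],[[0,0,0],[0,0,0],0],[[0,0,0],[0,0,0],0],[[0,0,0],[0,0,0],0]]'
python3 -c "
from h import *
h=STUD+Ro.from_euler('z',SY).apply([-92,0,0]);h[2]=0
need(h+[0,0,226],SY)"
```

```text
time: 11.35
tool_pos: [512.6, 35.8, 223.0]
tcp_rot: [3.142, -0.007, 2.996]
contact_force: [-1.0, 0.2, 0.1]
grip_width: 60.1
time: 12.02
tool_pos: [514.2, 35.7, 226.5]
tcp_rot: [3.141, -0.0, 2.996]
contact_force: [-0.5, 1.1, 1.4]
grip_width: 16.0
t12.02 pos [514.2  35.7 226.5] F [-0.5  1.1  1.4] grip 16.0 q [-0.08  0.54  1.77  0.    0.83 -1.51] 
 shift [ 0.0003 -0.0001  0.0005] turn [ 0.0006 -0.0003 -0.0003]
```

```bash
python3 -m pendant '[[[0,-0.008,0],[0,0,0],0],[[0,-0.022,0],[0,0,0],0],[[0,-0.038,0],[0,0,0],0],[[0,-0.054,0],[0,0,0],0],[[0,-0.07,0],[0,0,0],0],[[0,-0.086,0],[0,0,0],0],[[0,-0.1,0],[0,0,0],0],[[0,-0.115,0],[0,0,0],0],[[0,-0.127,0],[0,0,0],0],[[0,-0.134,0],[0,0,0],0]]'
python3 -m pendant '[[[0,-0.002,0],[0,0,0],0],[[0,-0.0035,0],[0,0,0],0],[[0,-0.0035,0],[0,0,0],0],[[0,-0.0035,0],[0,0,0],0]]'
python3 -c "
from h import *
from plant import capture
h=STUD+Ro.from_euler('z',SY).apply([-92,-137.5,0]);h[2]=0
need(h+[0,0,226],SY)
a=[]
for n in ['side','wrist','top']:
  c=capture(n);pickle.dump(c,open(n+'7.pkl','wb'));a.append(c)
S=lambda P:Ro.from_euler('z',SY).apply(P)+STUD
for k in (0,2): print(proj(a[k],S([(50,-137.5,5),(50,-137.5,19),(50,-137.5,51)])).round(1).tolist())
o=np.hstack([crop(a[0],200,130,100,105,4),crop(a[2],290,90,100,105,4)]);cv2.imwrite('pics/c7.png',o)"
```

```text
time: 12.85
tool_pos: [494.5, -97.9, 226.5]
tcp_rot: [3.141, -0.001, 2.996]
contact_force: [0.3, 4.2, 5.7]
grip_width: 15.9
time: 13.18
tool_pos: [494.1, -100.8, 226.5]
tcp_rot: [-3.141, -0.001, 2.996]
contact_force: [-2.1, -1.8, 5.1]
grip_width: 15.5
t13.18 pos [ 494.1 -100.8  226.5] F [-2.1 -1.8  5.1] grip 15.5 q [-0.35  0.53  1.8  -0.    0.82 -1.78] 
 shift [0.0002 0.0005 0.0005] turn [-0.0002 -0.0007 -0.0004]
[[249.3, 185.7], [249.1, 182.6], [248.7, 175.3]]
[[323.8, 158.4], [324.5, 157.3], [325.9, 154.8]]
```

View pics/c7.png

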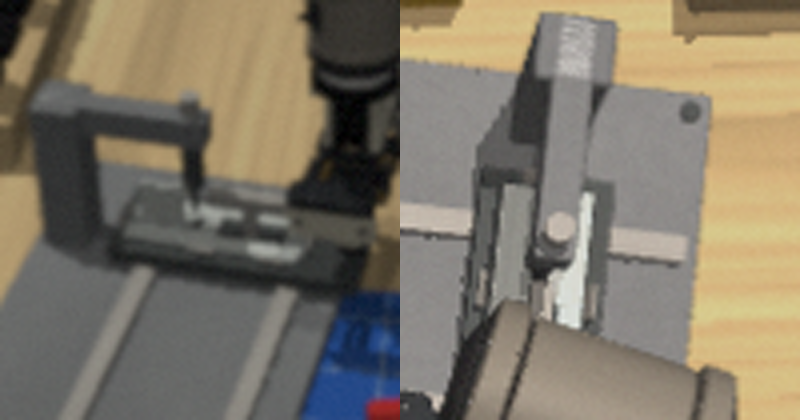

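The side view shows the punch tip above the plate. In the top view the tip is at crop (546,262), near the plate's centre line at about 540, but that's too coarse to judge. I'll release the handle, rise and turn the wrist camera round for a closer look.

```bash
python3 -m pendant '[[[0,0,0],[0,0,0],0.06],[[0,0,0],[0,0,0],0.06],[[0,0,0],[0,0,0],0.06],[[0,0,0],[0,0,0],0.06],[[0,0,-0.02],[0,0,0],0.06],[[0,0,-0.05],[0,0,0],0.06],[[0,0,-0.08],[0,0,0],0.06],[[0,0,-0.1],[0,0,0],0.06],[[0,0,-0.1],[0,0,0.12],0.06],[[0,0,-0.1],[0,0,0.24],0.06]]' | head -3
python3 -m pendant '[[[0,0,0],[0,0,1.2],0.06],[[0,0,0],[0,0,1.2],0.06],[[0,0,0],[0,0,1.2],0.06],[[0,0,0],[0,0,1.2],0.06],[[0,0,0],[0,0,1.2],0.06],[[0,0,0],[0,0,1.2],0.06],[[0,0,0],[0,0,1.2],0.06],[[0,0,0],[0,0,1.2],0.06],[[0,0,0],[0,0,1.2],0.06],[[0,0,0],[0,0,1.2],0.06]]' | head -3
python3 -m pendant '[[[0,0,0],[0,0,1.2],0.06],[[0,0,0],[0,0,1.2],0.06],[[0,0,0],[0,0,1.2],0.06],[[0,0,0],[0,0,1.2],0.06],[[0,0,0],[0,0,1.2],0.06],[[0,0,0],[0,0,1.2],0.06],[[0,0,0],[0,0,1.2],0.06],[[0,0,0],[0,0,1.2],0.06],[[0,0,0],[0,0,1.2],0.06],[[0,0,0],[0,0,1.2],0.06]]' | head -3
python3 -m pendant '[[[0,0,0],[0,0,0.5],0.06],[[0,0,0],[0,0,0.5],0.06],[[0,0,0],[0,0,0.5],0.06],[[0,0,0],[0,0,0.5],0.06],[[0,0,0],[0,0,0.5],0.06]]'
python3 -c "
from h import *
from plant import capture
c=capture('wrist');pickle.dump(c,open('w8.pkl','wb'));cv2.imwrite('pics/w8.png',c['color'][:,:,::-1])
print('cam',ray(c,[(280,210)])[0])
S=lambda P:Ro.from_euler('z',SY).apply(P)+STUD
print(proj(c,S([(50,-137.5,19),(50,-138,5),(-38,-138,46),(38,-138,46),(112,-107,5),(112,-169,5),(32,-107,5),(32,-169,5)])).round(1).tolist())"
```

```text
time: 14.17
tool_pos: [494.5, -100.5, 327.6]
tcp_rot: [3.141, 0.002, 2.751]
time: 15.0
tool_pos: [494.2, -100.4, 325.9]
tcp_rot: [-3.14, -0.001, 1.55]
time: 15.83
tool_pos: [494.3, -100.4, 325.9]
tcp_rot: [-3.141, 0.001, 0.35]
time: 16.25
tool_pos: [494.3, -100.4, 325.9]
tcp_rot: [-3.141, 0.001, -0.148]
contact_force: [-0.2, -0.3, -0.2]
grip_width: 60.2
cam [ 573.60989354 -112.79177394  306.25644618]
[[278.0, 23.5], [278.7, 28.3], [279.1, 148.7], [278.6, 32.4], [236.3, -60.5], [320.5, -60.8], [239.3, 53.4], [318.3, 53.1]]
```

View pics/w8.png

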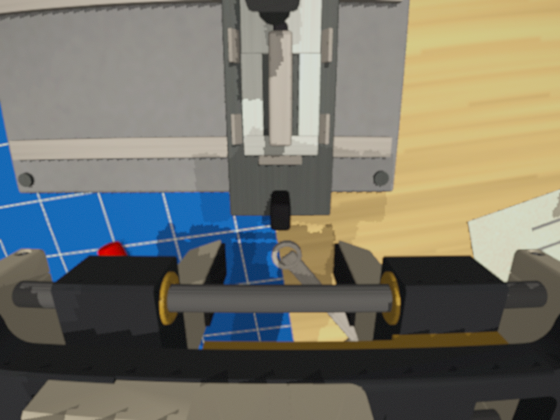

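The carriage and head line up as predicted, with the head at u≈280 and the plate edges symmetric about it. The arm hides the punch tip at (277,20), so I'll tilt the camera to see under it.

```bash
python3 -m pendant '[[[-0.02,0,0.01],[0,0.1,0],0.06],[[-0.04,0,0.02],[0,0.2,0],0.06],[[-0.04,0,0.03],[0,0.3,0],0.06],[[-0.04,0,0.04],[0,0.4,0],0.06],[[-0.04,0,0.04],[0,0.42,0],0.06],[[-0.04,0,0.04],[0,0.42,0],0.06],[[-0.04,0,0.04],[0,0.42,0],0.06]]'
python3 -c "
from h import *
from plant import capture
c=capture('wrist');pickle.dump(c,open('w9.pkl','wb'))
print('cam',Ro.from_euler('z',-SY).apply(ray(c,[(280,210)])[0]-STUD))
S=lambda P:Ro.from_euler('z',SY).apply(P)+STUD
p=proj(c,S([(50,-137.5,19),(50,-138,5),(-38,-138,46),(38,-138,46),(112,-107,5),(112,-169,5),(32,-107,5),(32,-169,5),(50,-137.5,51)]));print(p.round(1).tolist())
u,v=p[0].astype(int)
o=crop(c,u-65,v-55,130,100,6);cv2.imwrite('pics/c9.png',o);print(u-65,v-55,o.shape)"
```

```text
time: 16.88
tool_pos: [455.0, -94.8, 286.6]
tcp_rot: [-3.141, -0.417, -0.142]
contact_force: [1.0, 0.5, -0.1]
grip_width: 59.9
cam [ -49.70787518 -137.90252507  264.75371908]
[[279.1, 121.1], [279.7, 127.3], [279.4, 226.4], [279.7, 122.5], [245.5, 61.9], [314.3, 62.1], [243.6, 147.3], [315.7, 147.5], [279.1, 104.0]]
214 66 (600, 780, 3)
```

View pics/c9.png

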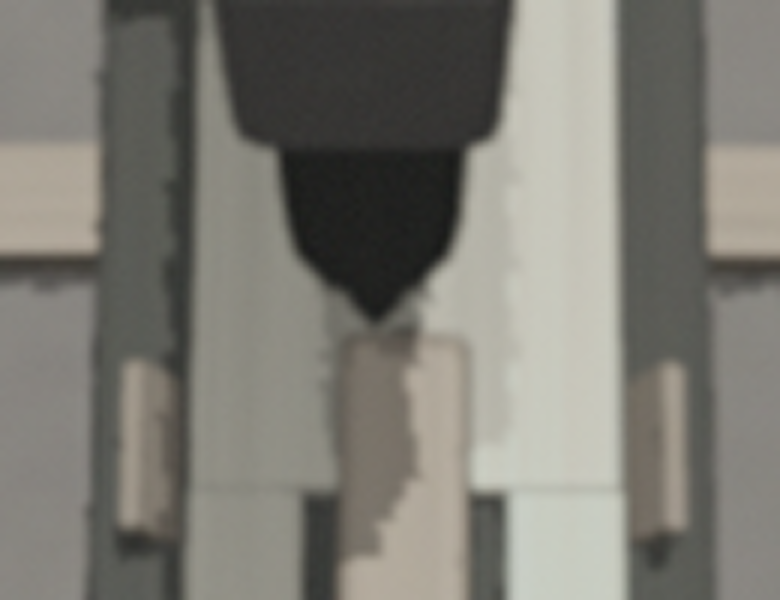

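The tip is at crop x≈377. The plate edges are at 190 and 622, so its centre is 406, with the head centred at 403. At 7 px/mm that puts the plate about 4 mm too far right, so the carriage has overshot. I'll regrip the handle and bring it back 4 mm.

```bash
cat >> h.py <<'E'
def need2(x,y,z,tilt=0):
    from plant import get_obs
    o=get_obs();R=tcpR(o);p=STUD+Ro.from_euler("z",SY).apply([x,y,0]);p[2]=z
    T=Ro.from_euler("z",SY)*Ro.from_euler("x",np.pi)*Ro.from_euler("y",tilt)
    print("t%.2f"%o["time"],"tcp in stud",Ro.from_euler("z",-SY).apply(o["tool_pos"]-STUD).round(1),"F",o["contact_force"].round(1),"grip %.1f"%o["grip_width"],"shift",(R.inv().apply(p-o["tool_pos"])/1000).round(4),"turn",(R.inv()*T).as_rotvec().round(4))
E
python3 -c "
from h import *
need2(-92,-138,290);need2(-92,-138,226)
# edge profiles of the last wrist picture
g=cv2.cvtColor(pickle.load(open('w9.pkl','rb'))['color'],cv2.COLOR_RGB2GRAY).astype(int)
for v in (66+20,66+33,66+53): print(v,g[v,228:338].tolist())"
```

```text
t16.93 tcp in stud [-131.1 -137.6  250.7] F [0.1 0.4 0.5] grip 59.7 shift [0.0371 0.0005 0.0129] turn [-0.0006 -0.4182  0.003 ]
t16.93 tcp in stud [-131.1 -137.6  250.7] F [0.1 0.4 0.5] grip 59.7 shift [0.0111 0.0005 0.0714] turn [-0.0006 -0.4182  0.003 ]
86 [135, 128, 108, 84, 81, 88, 90, 91, 89, 91, 89, 90, 90, 86, 72, 61, 57, 58, 85, 122, 136, 138, 137, 133, 111, 79, 55, 53, 52, 51, 54, 53, 54, 52, 54, 53, 53, 53, 54, 52, 54, 52, 53, 52, 53, 54, 55, 54, 55, 51, 51, 51, 52, 54, 52, 53, 53, 52, 54, 53, 52, 51, 51, 51, 52, 52, 50, 51, 79, 130, 173, 192, 194, 193, 194, 196, 197, 197, 198, 197, 195, 193, 192, 193, 196, 196, 198, 189, 158, 111, 88, 89, 90, 89, 89, 90, 92, 91, 92, 92, 91, 90, 87, 103, 126, 136, 135, 135, 135, 135]
99 [170, 162, 133, 98, 84, 88, 90, 91, 90, 90, 90, 92, 92, 87, 71, 60, 58, 64, 95, 128, 137, 137, 137, 139, 140, 138, 136, 136, 134, 136, 138, 136, 118, 74, 36, 27, 30, 30, 31, 30, 34, 34, 33, 33, 33, 30, 34, 32, 33, 33, 33, 33, 33, 32, 33, 34, 33, 33, 33, 32, 28, 35, 75, 131, 168, 178, 178, 176, 176, 180, 188, 194, 195, 194, 196, 197, 197, 197, 198, 197, 196, 194, 194, 195, 196, 196, 197, 192, 166, 120, 91, 90, 89, 90, 90, 90, 91, 90, 90, 91, 91, 87, 90, 117, 153, 169, 171, 171, 170, 170]
119 [128, 113, 91, 83, 89, 91, 91, 91, 90, 91, 92, 90, 92, 87, 70, 59, 59, 78, 114, 136, 140, 139, 139, 140, 139, 138, 138, 136, 137, 139, 139, 140, 141, 141, 141, 140, 140, 137, 137, 130, 118, 113, 112, 115, 115, 109, 94, 72, 57, 66, 83, 98, 105, 106, 106, 119, 149, 175, 183, 183, 182, 181, 178, 178, 178, 179, 180, 178, 178, 179, 182, 189, 194, 196, 198, 199, 198, 198, 198, 199, 196, 195, 196, 196, 197, 197, 198, 195, 175, 132, 96, 90, 91, 90, 91, 90, 93, 91, 91, 90, 91, 90, 89, 91, 102, 121, 132, 133, 135, 134]
```

```bash
python3 -m pendant '[[[0.01,0,0.003],[0,-0.1,0],0.06],[[0.02,0,0.006],[0,-0.2,0],0.06],[[0.03,0.0005,0.01],[0,-0.3,0.002],0.06],[[0.0371,0.0005,0.0129],[0,-0.4,0.003],0.06],[[0.0371,0.0005,0.0129],[0,-0.4182,0.003],0.06],[[0.0284,0.0005,0.032],[0,-0.4182,0.003],0.06],[[0.02,0.0005,0.052],[0,-0.4182,0.003],0.06],[[0.0111,0.0005,0.0714],[0,-0.4182,0.003],0.06],[[0.0111,0.0005,0.0714],[0,-0.4182,0.003],0.06],[[0.0111,0.0005,0.0714],[0,-0.4182,0.003],0.06]]' | tail -2
python3 -m pendant '[[[0,0,0],[0,0,0],0.0],[[0,0,0],[0,0,0],0.0],[[0,0,0],[0,0,0],0.0],[[0,0,0],[0,0,0],0.0],[[0,0,0],[0,0,0],0.0],[[0,0,0],[0,0,0],0.0],[[0,0,0],[0,0,0],0.0],[[0,0,0],[0,0,0],0.0]]' | tail -2
python3 -c "
from h import *
need2(-92,-133.6,226)"
```

```text
contact_force: [0.0, 0.2, 0.6]
grip_width: 60.2
contact_force: [0.2, 0.5, 1.7]
grip_width: 15.7
t18.43 tcp in stud [ -92.5 -138.   189.6] F [0.2 0.5 1.7] grip 15.7 shift [ 0.0005 -0.0044 -0.0004] turn [-0.0009 -0.0012 -0.0015]
```

Next: shift 4.4 mm, release, rise, and go back to the same viewing pose for a numeric check.

```bash
python3 -m pendant '[[[0,-0.0015,0],[0,0,0],0.0],[[0,-0.003,0],[0,0,0],0.0],[[0,-0.0044,0],[0,0,0],0.0],[[0,-0.0044,0],[0,0,0],0.0],[[0,-0.0044,0],[0,0,0],0.0],[[0,-0.0044,0],[0,0,0],0.0]]' | tail -2
python3 -c "
from h import *
need2(-92,-133.6,226)"
python3 -m pendant '[[[0,0,0],[0,0,0],0.06],[[0,0,0],[0,0,0],0.06],[[0,0,0],[0,0,0],0.06],[[0,0,0],[0,0,0],0.06],[[0,0,-0.015],[0,0,0],0.06],[[0,0,-0.035],[0,0,0],0.06],[[0,0,-0.055],[0,0,0],0.06],[[0,0,-0.064],[0,0,0],0.06],[[0,0,-0.064],[0,0,0],0.06]]' | tail -2
python3 -c "
from h import *
need2(-131.1,-133.6,286.7,.418)"
```

```text
contact_force: [-2.0, -1.2, 3.7]
grip_width: 15.8
t18.93 tcp in stud [ -92.5 -133.5  189.5] F [-2.  -1.2  3.7] grip 15.8 shift [ 0.0005  0.0001 -0.0005] turn [-0.0011 -0.0011 -0.0014]
contact_force: [0.7, 0.3, 0.3]
grip_width: 59.9
t19.68 tcp in stud [ -92.  -133.7  255.2] F [0.7 0.3 0.3] grip 59.9 shift [-0.0391 -0.      0.0043] turn [-0.      0.413  -0.0016]
```

```bash
python3 -m pendant '[[[-0.01,0,0],[0,0.1,0],0.06],[[-0.02,0,0],[0,0.2,0],0.06],[[-0.03,0,0.002],[0,0.3,0],0.06],[[-0.0391,0,0.0043],[0,0.4,-0.0016],0.06],[[-0.0391,0,0.0043],[0,0.413,-0.0016],0.06],[[-0.0391,0,0.0043],[0,0.413,-0.0016],0.06],[[-0.0391,0,0.0043],[0,0.413,-0.0016],0.06]]' | tail -2
python3 -c "
from h import *
from plant import capture
c=capture('wrist');pickle.dump(c,open('w10.pkl','wb'))
need2(-131.1,-133.6,286.7,.418)
for f in ('w9','w10'):
  c=pickle.load(open(f+'.pkl','rb'));g=cv2.cvtColor(c['color'],cv2.COLOR_RGB2GRAY).astype(int)
  cx=Ro.from_euler('z',-SY).apply(ray(c,[(280,210)])[0]-STUD);print(f,cx.round(1))
  for v in range(98,124,3):
    r=g[v]; L=next(u for u in range(262,230,-1) if r[u]<100 and r[u+3]>110 and r[u-1]<r[u+3]) if 0 else None
    d=np.where(r[255:300]<70)[0]
    le=[u for u in range(235,262) if r[u]<95<=r[u+1]];ri=[u for u in range(300,335) if r[u]>=130>r[u+1]]
    print(v,'dark',(d.min()+255,d.max()+255) if len(d) else None,'L',le,'R',ri)"
```

```text
contact_force: [0.0, 0.7, -0.3]
grip_width: 60.3
t20.32 tcp in stud [-130.9 -133.7  249. ] F [-0.1 -0.8 -0.5] grip 60.1 shift [ 0.0005 -0.0001 -0.0016] turn [-0.0009  0.0058 -0.0003]
w9 [ -49.7 -137.9  264.8]
98 dark (np.int64(261), np.int64(290)) L [246] R [316]
101 dark (np.int64(262), np.int64(289)) L [245] R [316]
104 dark (np.int64(263), np.int64(289)) L [245] R [316]
107 dark (np.int64(264), np.int64(288)) L [245] R [316]
110 dark (np.int64(266), np.int64(285)) L [245] R [316]
113 dark (np.int64(269), np.int64(283)) L [245] R [316]
116 dark (np.int64(273), np.int64(280)) L [245] R [317]
119 dark (np.int64(276), np.int64(277)) L [245] R [317]
122 dark None L [245] R [317]
w10 [ -49.5 -134.3  262.5]
98 dark (np.int64(267), np.int64(294)) L [243] R [315]
101 dark (np.int64(267), np.int64(294)) L [243] R [315]
104 dark (np.int64(268), np.int64(293)) L [244] R [315]
107 dark (np.int64(271), np.int64(290)) L [243] R [315]
110 dark (np.int64(273), np.int64(286)) L [242] R [316]
113 dark (np.int64(277), np.int64(283)) L [242] R [316]
116 dark (np.int64(279), np.int64(281)) L [243] R [316]
119 dark None L [243] R [316]
122 dark None L [243] R [316]
```

The tip is now at u≈280.0 and the plate centre at ≈279.8, so they agree to within about 0.5 mm. The gripper is open and clear, so I'll hand in.

```bash
python3 -c "
from plant import close_job,get_obs
print(get_obs()['time'],close_job())"
```

```text
the job is handed in; nothing more can be done
20.3167 None
```

The tag plate is in its nest under the head with its rib on the far side. The punch stands over the dot to within about 0.5 mm sideways. I handed the job in at 20.3 s of the 58 s allowed.

- **Seating:** I gripped the plate by its rib, tilted it about 28–32° over the head, levelled it and released it. Contact forces while lowering stayed under about 11 N. The wrist picture then matched the predicted seated pose within 1–2 px.
- **Carriage:** My first slide, based on the top view, went about 4.4 mm too far; the close wrist view showed this. I regripped the handle and brought the carriage back by that amount.
- **Last check:** The final wrist picture, measured numerically because the 12 viewable pictures were used up, put the tip at 280.0 px and the plate's centre line at 279.8 px. The gripper was open and clear of everything.

**Not checked:**
- The dot could not be seen directly, because the head and punch hide it. The sideways check rests on the plate's edges, and lengthwise alignment relies on the nest.
- I did not compare the other things on the table with their starting positions. No move was planned near them, and I saw no unexpected force.

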